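# Seat the cast carrier in its taper cup and rock it

### The arm

A 7-joint arm with a two-finger parallel gripper is mounted at the origin on the work surface. World frame = base frame: x ahead of the robot, y to its left, z up, the work surface at z = 0. Lengths are in m, angles in degrees, forces in N, time in s.
With the tool pointing down it reaches from about 0.425 to 0.875 m from the base axis. Payload 4.7 kg.
Tool frame: the origin (TCP) lies midway between the tips of the shut fingers; the grasp point (between the pads) lies env.grip_point_offset behind it (env.grip_point_offset is the distance from the TCP to the grasp point, in m); z points along the fingers, y is the line along which they close (so a half turn about z gives the same grasp; the last joint's range is limited). The gripper opens to 87 mm and grips with 3 to 60 N. Pads are 19 mm wide; open, the fingers measure 117 mm over their backs; the gripper's body (75 mm by 190 mm) begins 51 mm behind the grasp point.
Start: joints at [-62.447, 18.392, -4.016, 83.108, 1.295, 78.541, -3.26], TCP at [0.293, 0.58, 0.223] pointing down, gripper open.
Joint ranges: [-163.93, 163.93], [-17.29, 119.83], [-79.2, 71.16], [3.27, 140.29], [-89.18, 269.18], [5.43, 117.66], [-154.24, 154.24]. Speed limits (degrees/s): [147.25, 147.25, 180, 180, 180, 180, 180].

### API

Orientations are given as [roll, pitch, yaw] about the fixed x, y, z axes, in that order (R = Rz(yaw) Ry(pitch) Rx(roll)).
In Python, from cell import env gives the robot as it stands.
- The arm moves only by the shell command python3 -m creep 'ROWS' [FORCE]. ROWS is a JSON object of lists of equal length, an entry for each row: "translation": the shift along the tool's x, y, z in units of 0.08 m (1.0 is 0.08 m), a list of three; "turn": the turn, a rotation vector about the tool's x, y, z in units of 180 degrees (1.0 is 180 degrees), a list of three; "grip": the opening, from 0 (shut) to 1 (fully open). In form: {"translation": [[x, y, z], ...], "turn": [[ax, ay, az], ...], "grip": [grip, ...]}. A call has 1 to 5 rows; each row shifts and turns the commanded pose from where the row before left it, along the tool's axes as they then stand; what a row does not reach is not made up. A row lasts 1/8 s, in which the tool goes at most 62.5 mm and 10.7 degrees, less where a joint would pass 70% of its speed; a pose out of reach is approached as far as the arm can. A call with a number of a shift or a turn outside -1 to 1 is refused whole. A call with a gripper value outside its range is refused whole. The fingers move at their own pace and stop on an object; FORCE is the grip in N (left out, the last holds). Time passes only in rows, so rows that do not move let the fingers close. It gives the time, the measured TCP pose, the force, the opening and the grip force at its end, in the units of the state.
- env.get_obs(): the state, without advancing time (a new reading comes with each control period).
- env.read_camera(name): name is "scene" or "top"; returns a dict with "frame" (400x640x3 uint8, red, green, blue), "z_map" (400x640 float32, m along the optical axis (not along the pixel's ray), 0 where there is no reading), "K" (3x3 intrinsics, pixels), "D" ([k1, k2, p1, p2, k3] as OpenCV has them; the pictures are not rectified), "rvec" (rotation vector, rad) and "tvec" (3), from world to camera coordinates, as OpenCV has them. Camera axes: x right, y down, z forward; pixel columns grow to the right and rows downward; lengths in m; the calibration is good to about 2 mm. A picture is of the moment at which its call begins.
- env.sign_off(): hands the job in; it is judged then, once.
The state is a dict: "time_s": time; "qpos": joint angles; "joint_velocities": joint speeds; "effort": joint torques, N m; "tool_pos": TCP position; "tool_rot": TCP orientation; "force": force on the tool from outside, world axes, zero at the start; "wrist_torque": the same for the moment, N m; "grip_width": finger opening in m; "grasp_force": force on a finger pad.
Only numpy, scipy, OpenCV 4.12 (cv2) and the standard library are available. Lean on these libraries where they do the work, as an engineer would, in place of code of your own. Each camera call takes 0.05 s, during which the arm holds its last target. There are 200 camera calls.

### The job

Lift the plaster cast by its sides off the parking bracket, set its tapered steel foot into the steel cup that it fits and push it down home with a firm but gentle push of about 10 N for half a second. Then check that the taper has not stuck: rock the cast about five degrees to one side, with the foot staying in and against the cup, and back. Leave it let go, fully home and upright in that cup, never force it, and do not disturb the things lying around.

Things in the scene. Friction and masses are not known exactly. Their poses are not given: they have to be found in the camera images.
- carrier: Plaster dental cast with a wax rim on a tapered steel foot, 0.24 to 0.42 kg. Origin: centre of the foot's flat small end, z up. Heights above the origin: foot 0 to 30 mm (cone, radius 9 growing evenly to 21 mm), collar of radius 22 mm at 30 to 35 mm, plaster block at 35 to 67 mm (64 mm along x, 48 mm along y), horseshoe wax rim on top to 77 mm.
- carrier_grip (a point): Grip point inside the plaster block, on the axis, 57 mm above the carrier's origin. Grip the block across its 48 mm (fingers closing along the carrier's y), fingertips no lower than 36 mm above the origin.
- bracket: Fixed aluminium parking bracket, base plate 88 x 60 x 5 mm, origin at the centre of its underside. Two uprights, 46 mm high, at its x ends (52 mm clear between them) carry the ends of the cast's block; the foot hangs free between them, its small end 11 mm above the bench. Open on the y sides.
- stand: Stand of the cup that the foot fits: steel flange of 72 mm diameter fixed to the bench, origin at the centre of its underside, z up. On its axis a dark steel cup, 60 mm outer diameter, is clamped at a height that differs each time and is not reported: its rim is 56 to 70 mm above the bench. Conical bore, mouth 39 mm wide, narrowing like the foot, greased (friction 0.08), rigid.
- stand_axis (a point): A point on that cup's axis, 100 mm above the stand's underside, z up. With the foot fully home the carrier's origin is 26 mm below the cup's rim, that is 30 to 44 mm above the stand's underside, and the collar clears the rim by 4 mm. The taper frees itself when lifted; to tip 5 degrees the foot has to rise 2 to 4 mm.
- small_stand: A second stand and cup of the same outside shape and size but with a mouth of only 24 mm: the foot does not fit it. Origin at the centre of its underside.
- torch: Bystander: hand torch lying down, about 130 x 80 x 40 mm, origin under its middle.
- spare_cast: Bystander: another plaster cast with wax, without a foot, 60 x 55 x 36 mm, standing on the bench, origin under its middle.
- wax_knife: Bystander: slim steel wax knife with a black handle, 160 mm long, lying on the bench.
- wax_jar: Bystander: small cream jar with a white cap, 50 mm diameter, 46 mm tall, origin under its middle.

How it is judged (in metres and radians):
On the way, in this order (a step that is already met when the one before it is completed fails the run):
1. the foot is home in its cup and pressed there gently, for 0.2 s (force summed over all contact points round the taper: a push of 10 N gives about 22 to 38 N) (horizontal distance between carrier and stand below 0.002 m and z of carrier in the frame of stand between 0.0285 and 0.0455 m and angle between carrier's own z axis and vertical below 0.035 rad and contact force between carrier and stand between 15 and 50 N), for 0.2 s.
2. the carrier is rocked more than 3 degrees in the cup, touching it, its foot still inside (angle between carrier's own z axis and vertical above 0.052 rad and contact force between carrier and stand above 0.2 N and z of carrier in the frame of stand below 0.06 m and horizontal distance between carrier and stand below 0.01 m), for 0.1 s.
At the end, for the whole second after the job is handed in: The carrier stands released and at rest, fully home in the larger-mouthed cup: foot within 2 mm of the cup's axis, its small end 30 to 44 mm above the stand's underside (as the cup's height has it, 1.5 mm allowed), tilted less than 2 degrees (horizontal distance between carrier and stand below 0.002 m and z of carrier in the frame of stand between 0.0285 and 0.0455 m and angle between carrier's own z axis and vertical below 0.035 rad and linear speed of carrier below 0.01 m/s and contact force between carrier and the arm below 0.05 N and contact force between carrier and the fingers below 0.05 N); the robot touches nothing.
It fails at once if the foot is forced against the cup with more than 65 N summed over all contact points round the taper (some 25 N of push, less if also shoved sideways) (contact force between carrier and stand above 65 N).
It fails at once if a bystander is moved more than 15 mm (distance of any of torch, spare_cast, wax_knife, wax_jar from where it was at the start of the episode above 0.015 m).
It fails at once if the carrier is tipped more than 25 degrees (angle between carrier's own z axis and vertical above 0.44 rad).
It also fails if it takes over 72 s, if anything falls off the work surface, if the arm or the gripper's body presses on something with over 40 N, if the wrist force passes 120 N, or if a joint passes its speed limit or range.

## Working session

There is one attempt and no reset: what is moved stays moved. The work goes in short steps, Python scripts to look and compute and a shell command to move; the robot and the scene stay as the last step left them, time stands still between calls to the robot, and variables do not carry over. Pictures are saved under pics/ and viewed, at most 10 in all, crops included, and the job is handed in when it is done.

```bash
ls; mkdir -p pics
cat > h.py <<'E'
import numpy as np, cv2, json
from cell import env
from scipy.spatial.transform import Rotation as R
def cam(n):
    c=env.read_camera(n); c['R']=cv2.Rodrigues(np.array(c['rvec'],float))[0]; c['t']=np.array(c['tvec'],float).ravel(); return c
def cloud(c):
    h,w=c['z_map'].shape
    u,v=np.meshgrid(np.arange(w,dtype=float),np.arange(h,dtype=float))
    n=cv2.undistortPoints(np.stack([u.ravel(),v.ravel()],1)[:,None],np.array(c['K'],float),np.array(c['D'],float))[:,0]
    z=c['z_map'].ravel(); P=np.c_[n*z[:,None],z]
    W=(P-c['t'])@c['R']; W[z<=0]=np.nan
    return W.reshape(h,w,3)
def save(c,name): cv2.imwrite('pics/'+name,c['frame'][:,:,::-1])
E
python3 - <<'E'
from h import *
print({k:np.round(v,3).tolist() for k,v in env.get_obs().items()}, env.grip_point_offset)
for n in('scene','top'):
    c=cam(n); save(c,n+'0.png'); print(n,'campos',(-c['R'].T@c['t']).round(3))
    W=cloud(c); np.save(n+'.npy',W); np.save(n+'_img.npy',c['frame'])
E
```

```text
pics
{'time_s': 0.0, 'qpos': [-62.446, 18.443, -4.016, 83.175, 1.297, 78.541, -3.261], 'joint_velocities': [0.007, 0.088, -0.073, -0.063, 0.056, -0.084, 0.096], 'effort': [-0.001, -49.13, -0.405, -31.253, -0.064, 0.044, 0.0], 'tool_pos': [0.292, 0.58, 0.221], 'tool_rot': [-179.887, 0.007, 153.255], 'force': [-0.084, 0.966, 0.028], 'wrist_torque': [-0.005, 0.026, 0.038], 'grasp_force': 0.0, 'grip_width': 0.087} 0.0187
scene campos [1.086 0.599 0.948]
top campos [0.527 0.08  0.921]
```

View pics/scene0.png

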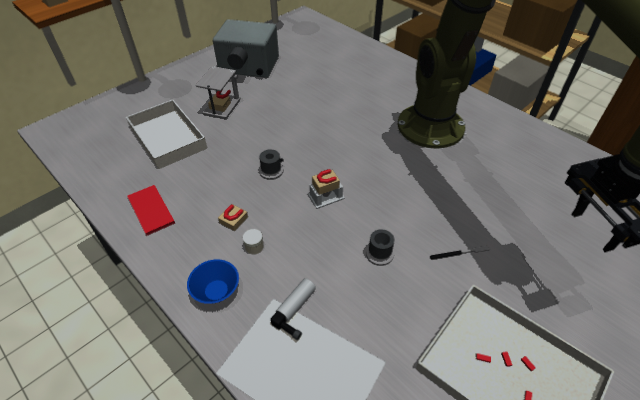

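View pics/top0.png

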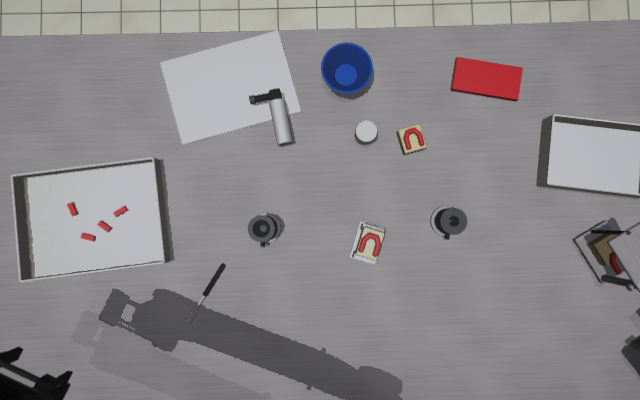

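The top view shows the cast on its bracket at about (369,242). The cups are at (263,228), whose mouth looks larger, and (453,221). The torch is at (280,115), the spare cast at (411,139), the jar at (366,132) and the knife at (208,290).

Run:
```python
from h import *
W=np.load('top.npy'); im=np.load('top_img.npy')
c=cam('top'); K=np.array(c['K'],float);D=np.array(c['D'],float)
def win(u,v,r):
    m=np.zeros(W.shape[:2],bool); m[v-r:v+r,u-r:u+r]=1; return m
def rect(m):
    p=W[m][:,:2].astype(np.float32); r=cv2.minAreaRect(p*1000); b=cv2.boxPoints(r); return np.round(r[0],1),np.round(r[1],1),round(r[2],1)
z=W[...,2]
m=win(369,242,35)&(z>.068)
print('cast',rect(m),m.sum(),np.nanpercentile(z[m],[5,25,50,75,95]).round(4), np.nanmedian(W[m],0).round(4))
hsv=cv2.cvtColor(im,cv2.COLOR_RGB2HSV)
red=win(369,242,30)&((hsv[...,0]<6)|(hsv[...,0]>174))&(hsv[...,1]>150)&(hsv[...,2]>90)
print('wax',rect(red),np.nanmean(W[red],0).round(4))
red[:]=red
for u,v in((263,228),(453,221)):
    m=win(u,v,32)&(z>.045)
    p=W[m]; rim=np.nanpercentile(p[:,2],[50,75,90]); mm=m&(z>rim[1]-.004)
    q=W[mm][:,:2]; (cx,cy),rad=cv2.minEnclosingCircle((q*1000).astype(np.float32))
    print('cup',rim.round(4),cx,cy,rad,m.sum(), 'mean',q.mean(0).round(4))
    # depth along row through centre
    i=np.nanargmin(np.hypot(W[...,0]-cx/1000,W[...,1]-cy/1000)+np.where(mm,0,.0)); vv,uu=divmod(i,640)
    print((z[vv,uu-26:uu+27]*1000).round().tolist()); print((z[vv-26:vv+27,uu]*1000).round().tolist())
crop=np.hstack([cv2.resize(im[v-35:v+35,u-35:u+35],(266,266),interpolation=cv2.INTER_CUBIC) for u,v in((263,228),(369,242),(453,221))])
cv2.imwrite('pics/crop.png',crop[:,:,::-1])
```

```text
cast (array([475.5, -15.9]), array([48.2, 63.8]), 70.9) 651 [0.0743 0.0764 0.0783 0.0853 0.088 ] [ 0.4758 -0.0153  0.0783]
wax (array([476.2, -15.6]), array([41.4, 42.7]), 72.5) [ 0.4783 -0.0154  0.0863]
cup [0.0634 0.0648 0.0659] 515.2449340820312 222.3506317138672 29.958648681640625 518 mean [0.5151 0.2225]
[-1.0, -1.0, -1.0, -1.0, 0.0, -2.0, -2.0, -3.0, 1.0, -5.0, 2.0, 65.0, 65.0, 64.0, 63.0, 64.0, 63.0, 58.0, 56.0, 50.0, 45.0, 40.0, 37.0, 33.0, 34.0, 35.0, 34.0, 38.0, 37.0, 36.0, 41.0, 52.0, 60.0, 64.0, 67.0, 64.0, 62.0, 65.0, 57.0, 36.0, 9.0, 8.0, 9.0, 4.0, 3.0, 1.0, -2.0, 2.0, -4.0, -0.0, 1.0, -1.0, -0.0]
[-1.0, -1.0, -0.0, -1.0, -0.0, -1.0, -2.0, -3.0, -2.0, 0.0, 1.0, 0.0, 10.0, 10.0, 63.0, 64.0, 65.0, 65.0, 64.0, 58.0, 51.0, 45.0, 40.0, 36.0, 35.0, 36.0, 34.0, 36.0, 35.0, 37.0, 36.0, 42.0, 46.0, 53.0, 58.0, 64.0, 64.0, 65.0, 61.0, 62.0, 33.0, 35.0, 32.0, 33.0, 33.0, 0.0, -0.0, -1.0, -3.0, -3.0, -2.0, -0.0, -3.0]
cup [0.0604 0.0615 0.0626] 518.1898193359375 -204.87828063964844 30.558368682861328 580 mean [ 0.5187 -0.2047]
[-3.0, -2.0, -2.0, -1.0, 1.0, 3.0, -1.0, 3.0, 9.0, 7.0, 5.0, 6.0, 21.0, 33.0, 39.0, 48.0, 54.0, 61.0, 60.0, 61.0, 60.0, 60.0, 60.0, 62.0, 61.0, 29.0, 32.0, 33.0, 31.0, 35.0, 44.0, 44.0, 49.0, 50.0, 55.0, 58.0, 62.0, 60.0, 64.0, 59.0, 58.0, 60.0, 60.0, 59.0, -1.0, -3.0, 1.0, -3.0, 1.0, -4.0, 1.0, -0.0, -1.0]
[0.0, -3.0, -2.0, -2.0, -2.0, 3.0, -2.0, -2.0, 2.0, -2.0, -2.0, 2.0, 9.0, 7.0, 60.0, 62.0, 60.0, 61.0, 60.0, 58.0, 61.0, 59.0, 61.0, 49.0, 37.0, 31.0, 32.0, 29.0, 32.0, 45.0, 62.0, 63.0, 62.0, 61.0, 60.0, 61.0, 61.0, 61.0, 61.0, 57.0, 5.0, 1.0, 1.0, -1.0, -1.0, 0.0, -1.0, -1.0, 0.0, -3.0, -1.0, -1.0, -3.0]
```

View pics/crop.png

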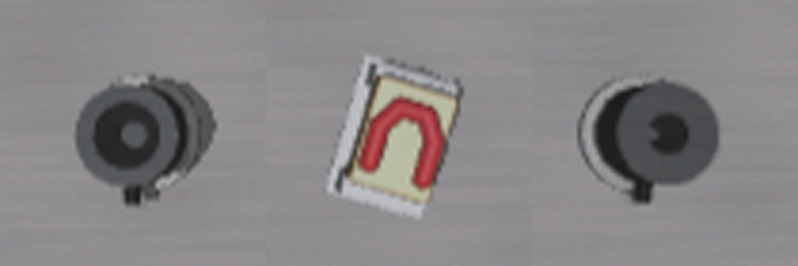

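The left cup at (0.515, 0.2225) has the roughly 39 mm mouth, with its rim at about 0.064. The cast is at (0.4755, -0.016) with its short axis at 71°. I'm travelling above the cast now.

```bash
cat >> h.py <<'E'
def to(p,yaw=None):
    o=env.get_obs(); Rt=R.from_euler('xyz',o['tool_rot'],degrees=True)
    if yaw is not None: print('turn units',(Rt.inv()*R.from_euler('xyz',[180,0,yaw],degrees=True)).as_rotvec()/np.pi); Rt=R.from_euler('xyz',[180,0,yaw],degrees=True)
    print('shift units',(Rt.inv().apply(np.array(p)-o['tool_pos'])/.08).round(3), {k:np.round(o[k],4).tolist() for k in('time_s','tool_pos','tool_rot','force','grip_width','grasp_force','qpos')})
E
python3 -m creep '{"translation":[[0,0,0],[-0.38,-0.52,0],[-0.38,-0.52,0],[-0.38,-0.52,0],[-0.38,-0.52,0]],"turn":[[0,0,-0.042],[0,0,0],[0,0,0],[0,0,0],[0,0,0]],"grip":[1,1,1,1,1]}' 20
python3 -m creep '{"translation":[[-0.38,-0.52,0],[-0.38,-0.52,0],[-0.38,-0.52,0],[-0.38,-0.52,0],[-0.38,-0.52,0]],"turn":[[0,0,0],[0,0,0],[0,0,0],[0,0,0],[0,0,0]],"grip":[1,1,1,1,1]}'
python3 -m creep '{"translation":[[-0.38,-0.52,0],[-0.38,-0.52,0],[0,0,0],[0,0,0],[0,0,0]],"turn":[[0,0,0],[0,0,0],[0,0,0],[0,0,0],[0,0,0]],"grip":[1,1,1,1,1]}'
python3 -c "
from h import *
to([.4755,-.016,.12],160.9)"
```

```text
time_s: 0.78
tool_pos: [0.353, 0.3815, 0.2223]
tool_rot: [-180.0, 0.0, 160.8]
force: [1.3, -0.6, 0.2]
grip_width: 0.0871
grasp_force: 0.0
time_s: 1.4
tool_pos: [0.4281, 0.1352, 0.2226]
tool_rot: [180.0, 0.0, 160.8]
force: [0.7, 0.4, 0.3]
grip_width: 0.0872
grasp_force: 0.0
time_s: 2.02
tool_pos: [0.4576, 0.0399, 0.2224]
tool_rot: [180.0, -0.0, 161.0]
force: [-0.3, 0.4, 0.3]
grip_width: 0.0869
grasp_force: 0.0
turn units [ 1.26361900e-05 -1.30080865e-04  3.53933422e-04]
shift units [-0.44  -0.587  1.28 ] {'time_s': 2.025, 'tool_pos': [0.4576, 0.0399, 0.2224], 'tool_rot': [179.9977, -0.0234, 160.9637], 'force': [-0.2997, 0.3522, 0.2864], 'grip_width': 0.0869, 'grasp_force': 0.0, 'qpos': [-31.7375, -6.0947, 22.0083, 109.5519, 2.335, 76.1321, 60.5612]}
```

```bash
python3 -m creep '{"translation":[[-0.22,-0.29,0.2],[-0.22,-0.297,0.4],[0,0,0.4],[0,0,0.28],[0,0,0]],"turn":[[0,0,0],[0,0,0],[0,0,0],[0,0,0],[0,0,0]],"grip":[1,1,1,1,1]}'
python3 - <<'E'
from h import *
to([.4755,-.016,.051],160.9)
im=[]
for n in('scene','top'):
    c=cam(n); f=c['frame']
    P=np.array([[.476,-.016,.07]]); p,_=cv2.projectPoints(P,np.array(c['rvec'],float),np.array(c['tvec'],float),np.array(c['K'],float),np.array(c['D'],float))
    u,v=p[0,0].astype(int); im.append(cv2.resize(f[max(v-45,0):v+45,u-60:u+60],(400,300)))
cv2.imwrite('pics/above.png',np.hstack(im)[:,:,::-1])
E
```

```text
time_s: 2.65
tool_pos: [0.4743, -0.0165, 0.1186]
tool_rot: [-179.9, -0.2, 160.9]
force: [-0.2, -0.7, 0.8]
grip_width: 0.087
grasp_force: 0.0
turn units [-0.00060717 -0.00110764  0.00019545]
shift units [-0.013  0.011  0.845] {'time_s': 2.65, 'tool_pos': [0.4743, -0.0165, 0.1186], 'tool_rot': [-179.8908, -0.1994, 160.935], 'force': [-0.1995, -0.6751, 0.8047], 'grip_width': 0.087, 'grasp_force': 0.0, 'qpos': [-28.0856, 1.332, 27.3676, 115.4539, -0.6443, 63.5892, 70.4998]}
```

View pics/above.png

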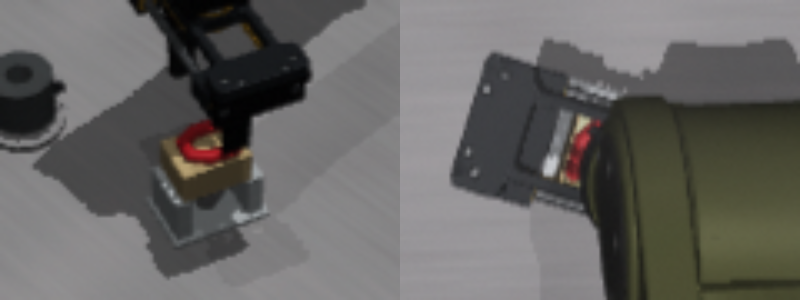

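The gripper sits over the cast, with the fingers either side of the block (scene crop near (235,130)) and aligned with it. Descending.

```bash
python3 -m creep '{"translation":[[-0.013,0.011,0.2],[0,0,0.25],[0,0,0.25],[0,0,0.14],[0,0,0]],"turn":[[0,0,0],[0,0,0],[0,0,0],[0,0,0],[0,0,0]],"grip":[1,1,1,1,1]}'
python3 -c "
from h import *
to([.4755,-.016,.051],160.9)"
```

```text
time_s: 3.38
tool_pos: [0.4766, -0.017, 0.0523]
tool_rot: [-180.0, -0.1, 160.8]
force: [-0.3, -1.1, 0.1]
grip_width: 0.0872
grasp_force: 0.0
turn units [-0.00023982 -0.00036712 -0.00045036]
shift units [0.017 0.008 0.016] {'time_s': 3.375, 'tool_pos': [0.4766, -0.017, 0.0523], 'tool_rot': [-179.9568, -0.0661, 160.8189], 'force': [-0.2994, -1.1172, 0.0549], 'grip_width': 0.0872, 'grasp_force': 0.0, 'qpos': [-27.2866, 6.842, 27.6477, 118.8917, -3.8376, 55.1783, 73.2099]}
```

```bash
python3 -m creep '{"translation":[[0,0,0],[0,0,0],[0,0,0],[0,0,0],[0,0,0]],"turn":[[0,0,0],[0,0,0],[0,0,0],[0,0,0],[0,0,0]],"grip":[0.5,0.4,0.4,0.4,0.4]}' 35
python3 -m creep '{"translation":[[0,0,0],[0,0,0],[0,0,-0.1],[0,0,-0.2],[0,0,-0.2]],"turn":[[0,0,0],[0,0,0],[0,0,0],[0,0,0],[0,0,0]],"grip":[0.4,0.4,0.4,0.4,0.4]}'
```

```text
time_s: 4.0
tool_pos: [0.4772, -0.0169, 0.0531]
tool_rot: [180.0, 0.0, 160.8]
force: [0.3, -0.0, 0.7]
grip_width: 0.0479
grasp_force: 35.0
time_s: 4.62
tool_pos: [0.4771, -0.0171, 0.0941]
tool_rot: [180.0, 0.0, 160.8]
force: [0.5, 1.0, -2.8]
grip_width: 0.0477
grasp_force: 35.0
```

Lifted, with about 3 N of weight on the wrist. Going up and over to the cup.

```bash
python3 -m creep '{"translation":[[0,0,-0.25],[0,0,-0.25],[0,0,-0.2],[0.073,0.2,0],[0.073,0.4,0]],"turn":[[0,0,0],[0,0,0],[0,0,0],[0,0,0],[0,0,0]],"grip":[0.4,0.4,0.4,0.4,0.4]}'
python3 -m creep '{"translation":[[0.073,0.4,0],[0.073,0.4,0],[0.073,0.4,0],[0.073,0.4,0],[0.073,0.4,0]],"turn":[[0,0,0],[0,0,0],[0,0,0],[0,0,0],[0,0,0]],"grip":[0.4,0.4,0.4,0.4,0.4]}'
python3 -m creep '{"translation":[[0,0.25,0],[0,0.13,0],[0,0,0],[0,0,0],[0,0,0]],"turn":[[0,0,0],[0,0,0],[0,0,0],[0,0,0],[0,0,0]],"grip":[0.4,0.4,0.4,0.4,0.4]}'
python3 - <<'E'
from h import *
to([.5165,.2215,.15],160.9)
im=[]
for n in('scene','top'):
    c=cam(n); f=c['frame']; np.save(n+'1.npy',cloud(c)); np.save(n+'1_img.npy',f)
    p,_=cv2.projectPoints(np.array([[.515,.2225,.09]]),np.array(c['rvec'],float),np.array(c['tvec'],float),np.array(c['K'],float),np.array(c['D'],float))
    u,v=p[0,0].astype(int); print(n,u,v); im.append(cv2.resize(f[v-45:v+45,u-60:u+60],(400,300)))
cv2.imwrite('pics/cup.png',np.hstack(im)[:,:,::-1])
E
```

```text
time_s: 5.25
tool_pos: [0.4814, 0.0327, 0.1488]
tool_rot: [180.0, -0.0, 160.7]
force: [0.2, 1.1, -3.2]
grip_width: 0.0478
grasp_force: 35.0
time_s: 5.88
tool_pos: [0.5056, 0.1953, 0.1478]
tool_rot: [-180.0, -0.1, 160.9]
force: [0.0, 0.5, -2.4]
grip_width: 0.0478
grasp_force: 35.0
time_s: 6.5
tool_pos: [0.517, 0.2204, 0.1491]
tool_rot: [-180.0, 0.0, 160.7]
force: [-0.1, 0.1, -2.6]
grip_width: 0.0479
grasp_force: 35.0
turn units [-2.39900351e-05  4.36981527e-05 -1.01988781e-03]
shift units [ 0.01   0.012 -0.011] {'time_s': 6.5, 'tool_pos': [0.517, 0.2204, 0.1491], 'tool_rot': [-179.9957, 0.0079, 160.7164], 'force': [-0.0953, 0.0892, -2.5614], 'grip_width': 0.0479, 'grasp_force': 34.9925, 'qpos': [-40.7117, 10.5023, 16.6724, 101.9632, -3.2242, 67.9956, 47.6219]}
scene 382 232
top 258 228
```

View pics/cup.png

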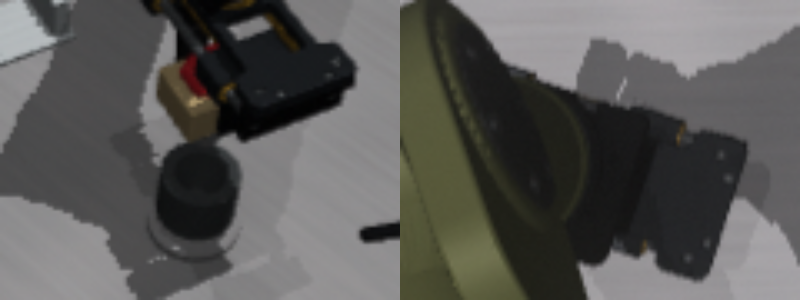

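The scene crop shows the block at (190,95) in the gripper, above the cup mouth at (198,165). The dark foot overlaps the far side of the mouth. I'll measure the foot and the cup from depth in this same view.

```bash
cat > meas.py <<'E'
from h import *
from scipy.optimize import least_squares
W=np.load('scene1.npy'); p=W.reshape(-1,3)
p=p[np.isfinite(p[:,0])&(np.hypot(p[:,0]-.515,p[:,1]-.2225)<.05)]
cup=p[(p[:,2]>.015)&(p[:,2]<.058)]; 
def fit(q,r,x0):
    return least_squares(lambda c:np.hypot(q[:,0]-c[0],q[:,1]-c[1])-r(q[:,2],c),x0,loss='soft_l1',f_scale=.002)
c=fit(cup,lambda z,c:.030,[.515,.2225]); print('cup outer',c.x.round(4),len(cup),np.median(abs(c.fun)))
rim=p[(p[:,2]>.058)&(p[:,2]<.075)]; d=np.hypot(*(rim[:,:2]-c.x).T); rr=rim[(d>.022)&(d<.028)]; print('rim z',np.median(rr[:,2]).round(4),len(rr), 'mean',rr.mean(0).round(4))
h,b=np.histogram(p[:,2],np.arange(.05,.21,.005)); print(list(zip((b[:-1]*1000).round().astype(int).tolist(),h.tolist())))
f=p[(p[:,2]>.085)&(p[:,2]<.134)]; print('foot region pts',len(f),f.mean(0) if len(f) else '')
if len(f)>10:
    z0=.107
    g=fit(f,lambda z,c:.009+.4*np.clip(z-c[2],0,.03),[.515,.2225,z0]); print('foot',g.x.round(4),np.median(abs(g.fun)))
E
python3 meas.py
```

```text
cup outer [0.5154 0.224 ] 320 0.0022554413009263762
rim z 0.064 131 mean [0.517  0.2248 0.0639]
[(50, 58), (55, 65), (60, 196), (65, 71), (70, 0), (75, 0), (80, 0), (85, 0), (90, 0), (95, 0), (100, 0), (105, 1), (110, 4), (115, 6), (120, 2), (125, 4), (130, 1), (135, 1), (140, 8), (145, 30), (150, 37), (155, 36), (160, 34), (165, 47), (170, 109), (175, 40), (180, 54), (185, 7), (190, 6), (195, 8), (200, 4)]
foot region pts 18 [0.52331316 0.23180374 0.11890926]
foot [0.5127 0.2191 0.0983] 0.00021737286943551964
```

```bash
python3 -m creep '{"translation":[[0.01,0.012,0.2],[0,0,0.25],[0,0,0.2],[0,0,0.05],[0,0,0]],"turn":[[0,0,0],[0,0,0],[0,0,0],[0,0,0],[0,0,0]],"grip":[0.4,0.4,0.4,0.4,0.4]}'
python3 -c "
from h import *
to([.5165,.2215,.08],160.9)"
python3 -m creep '{"translation":[[0,0,0.025],[0,0,0.025],[0,0,0.025],[0,0,0],[0,0,0]],"turn":[[0,0,0],[0,0,0],[0,0,0],[0,0,0],[0,0,0]],"grip":[0.4,0.4,0.4,0.4,0.4]}'
python3 -c "
from h import *
to([.5165,.2215,.08],160.9)"
```

```text
time_s: 7.22
tool_pos: [0.5164, 0.2227, 0.0927]
tool_rot: [-180.0, -0.0, 160.8]
force: [1.2, 0.7, -3.8]
grip_width: 0.0482
grasp_force: 35.0
turn units [-1.00356229e-04 -5.40710336e-05 -4.77973846e-04]
shift units [-0.007 -0.013  0.159] {'time_s': 7.225, 'tool_pos': [0.5164, 0.2227, 0.0927], 'tool_rot': [-179.9819, -0.0097, 160.814], 'force': [1.2345, 0.7069, -3.7646], 'grip_width': 0.0482, 'grasp_force': 34.9925, 'qpos': [-40.4294, 13.7068, 16.333, 105.1977, -4.3325, 61.717, 48.3333]}
time_s: 7.85
tool_pos: [0.5165, 0.2227, 0.0871]
tool_rot: [180.0, 0.0, 160.8]
force: [0.2, -0.2, -3.7]
grip_width: 0.0479
grasp_force: 35.0
turn units [ 5.57881901e-05  4.76151986e-05 -4.75129137e-04]
shift units [-0.006 -0.014  0.088] {'time_s': 7.85, 'tool_pos': [0.5165, 0.2227, 0.0871], 'tool_rot': [179.99, 0.0086, 160.8145], 'force': [0.2385, -0.152, -3.6922], 'grip_width': 0.0479, 'grasp_force': 34.9925, 'qpos': [-40.378, 14.0533, 16.2997, 105.5023, -4.4685, 61.049, 48.4387]}
```

```bash
for i in 1; do python3 -m creep '{"translation":[[0,0,0.02],[0,0,0],[0,0,0],[0,0,0],[0,0,0]],"turn":[[0,0,0],[0,0,0],[0,0,0],[0,0,0],[0,0,0]],"grip":[0.4,0.4,0.4,0.4,0.4]}'; done
python3 -m creep '{"translation":[[0,0,0.02],[0,0,0],[0,0,0]],"turn":[[0,0,0],[0,0,0],[0,0,0]],"grip":[0.4,0.4,0.4]}'
```

```text
time_s: 8.48
tool_pos: [0.5164, 0.2227, 0.0854]
tool_rot: [180.0, 0.0, 160.8]
force: [-0.3, -0.3, -2.8]
grip_width: 0.0478
grasp_force: 35.0
time_s: 8.85
tool_pos: [0.5165, 0.2225, 0.0838]
tool_rot: [-180.0, 0.0, 160.8]
force: [0.2, -0.2, -2.7]
grip_width: 0.0478
grasp_force: 35.0
```

```bash
python3 -m creep '{"translation":[[0,0,0.015],[0,0,0],[0,0,0]],"turn":[[0,0,0],[0,0,0],[0,0,0]],"grip":[0.4,0.4,0.4]}'
python3 -m creep '{"translation":[[0,0,0.01],[0,0,0],[0,0,0]],"turn":[[0,0,0],[0,0,0],[0,0,0]],"grip":[0.4,0.4,0.4]}'
```

```text
time_s: 9.22
tool_pos: [0.5167, 0.2222, 0.0826]
tool_rot: [-180.0, 0.0, 160.8]
force: [1.7, -3.3, -2.2]
grip_width: 0.0475
grasp_force: 35.0
time_s: 9.6
tool_pos: [0.5168, 0.222, 0.0819]
tool_rot: [-180.0, 0.1, 160.8]
force: [1.4, -3.5, -1.5]
grip_width: 0.0477
grasp_force: 35.0
```

Contact: the cup pushes the foot towards (+x, -y). I'll shift 1 mm that way.

```bash
python3 -m creep '{"translation":[[-0.0085,-0.009,0],[0,0,0],[0,0,0]],"turn":[[0,0,0],[0,0,0],[0,0,0]],"grip":[0.4,0.4,0.4]}'
python3 -m creep '{"translation":[[0,0,0.01],[0,0,0],[0,0,0]],"turn":[[0,0,0],[0,0,0],[0,0,0]],"grip":[0.4,0.4,0.4]}'
```

```text
time_s: 9.98
tool_pos: [0.5169, 0.2219, 0.0819]
tool_rot: [180.0, 0.0, 160.8]
force: [1.8, -4.0, -1.2]
grip_width: 0.0479
grasp_force: 35.0
time_s: 10.35
tool_pos: [0.517, 0.2218, 0.0814]
tool_rot: [180.0, 0.0, 160.8]
force: [0.8, -5.0, 3.0]
grip_width: 0.0476
grasp_force: 35.0
```

```bash
python3 -m creep '{"translation":[[-0.006,-0.018,0],[0,0,0],[0,0,0]],"turn":[[0,0,0],[0,0,0],[0,0,0]],"grip":[0.4,0.4,0.4]}'
python3 -c "
from h import *
to([.5165,.2215,.08],160.9)"
```

```text
time_s: 10.72
tool_pos: [0.517, 0.2216, 0.0813]
tool_rot: [179.9, 0.0, 160.9]
force: [1.1, 0.1, 1.5]
grip_width: 0.0478
grasp_force: 35.0
turn units [ 0.00064733  0.00010567 -0.00027022]
shift units [ 0.005 -0.003  0.017] {'time_s': 10.725, 'tool_pos': [0.517, 0.2216, 0.0813], 'tool_rot': [179.8835, 0.019, 160.8513], 'force': [1.1226, 0.1492, 1.4845], 'grip_width': 0.0478, 'grasp_force': 34.9915, 'qpos': [-40.1858, 14.3696, 16.2909, 105.8556, -4.6784, 60.3172, 48.7867]}
```

```bash
python3 -m creep '{"translation":[[0,0,0.008],[0,0,0],[0,0,0]],"turn":[[0,0,0],[0,0,0],[0,0,0]],"grip":[0.4,0.4,0.4]}'
```

```text
time_s: 11.1
tool_pos: [0.517, 0.2216, 0.0813]
tool_rot: [179.9, 0.0, 160.9]
force: [0.3, 0.2, 6.1]
grip_width: 0.0478
grasp_force: 35.0
```

```bash
python3 -m creep '{"translation":[[0,0,0.002],[0,0,0],[0,0,0],[0,0,0],[0,0,0]],"turn":[[0,0,0],[0,0,0],[0,0,0],[0,0,0],[0,0,0]],"grip":[0.4,0.4,0.4,0.4,0.4]}'
python3 - <<'E'
from h import *
c=cam('scene'); f=c['frame']; cv2.imwrite('pics/home.png',cv2.resize(f[185:275,320:440],(800,600))[:,:,::-1]); to([.517,.2216,.0813])
E
```

```text
time_s: 11.72
tool_pos: [0.517, 0.2216, 0.0813]
tool_rot: [179.9, 0.0, 160.8]
force: [-0.0, 0.5, 7.1]
grip_width: 0.0478
grasp_force: 35.0
shift units [ 0. -0.  0.] {'time_s': 11.775, 'tool_pos': [0.517, 0.2216, 0.0813], 'tool_rot': [179.8735, 0.0151, 160.8518], 'force': [0.1387, 0.8449, 6.5517], 'grip_width': 0.0477, 'grasp_force': 34.992, 'qpos': [-40.1793, 14.376, 16.2951, 105.8532, -4.6933, 60.3103, 48.8049]}
```

View pics/home.png

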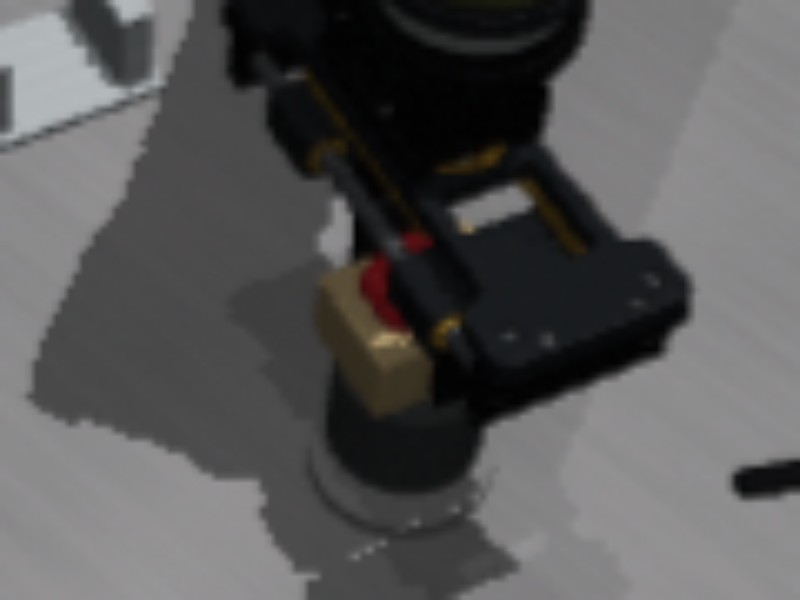

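The collar now sits just above the cup rim at about (400,420). With TCP z at 0.0813, the origin is near 0.039, which matches home, and the push was about 10 N for over 0.5 s. Next is the rock: lift about 3 mm, then tip 5° about the tool's x.

```bash
python3 -m creep '{"translation":[[0,0,-0.025],[0,0,-0.025],[0,0,0],[0,0,0]],"turn":[[0,0,0],[0,0,0],[0,0,0],[0,0,0]],"grip":[0.4,0.4,0.4,0.4]}'
python3 -m creep '{"translation":[[0,0.013,0],[0,0,0],[0,0,0]],"turn":[[0.014,0,0],[0,0,0],[0,0,0]],"grip":[0.4,0.4,0.4]}'
```

```text
time_s: 12.28
tool_pos: [0.5164, 0.2208, 0.0839]
tool_rot: [180.0, -0.0, 160.8]
force: [1.2, 2.7, -2.4]
grip_width: 0.0477
grasp_force: 35.0
time_s: 12.65
tool_pos: [0.5171, 0.2219, 0.084]
tool_rot: [-177.5, -0.0, 160.8]
force: [1.4, 4.4, -1.4]
grip_width: 0.0478
grasp_force: 35.0
```

```bash
python3 -m creep '{"translation":[[0,0.02,-0.004],[0,0,0],[0,0,0]],"turn":[[0.014,0,0],[0,0,0],[0,0,0]],"grip":[0.4,0.4,0.4]}'
python3 -c "
from h import *
to([.5177,.2236,.0842])"
```

```text
time_s: 13.02
tool_pos: [0.5177, 0.2231, 0.0844]
tool_rot: [-175.0, -0.0, 160.8]
force: [1.3, 4.5, -1.7]
grip_width: 0.048
grasp_force: 35.0
shift units [0.002 0.006 0.002] {'time_s': 13.025, 'tool_pos': [0.5177, 0.2231, 0.0844], 'tool_rot': [-175.0236, -0.0026, 160.8102], 'force': [1.2597, 4.4936, -1.7284], 'grip_width': 0.048, 'grasp_force': 34.9937, 'qpos': [-42.2305, 17.0108, 16.3832, 102.4026, -1.3856, 64.8092, 45.0584]}
```

Tipped 5° with about 4.5 N of contact against the cup. Holding briefly, then rocking back and lowering.

```bash
python3 -m creep '{"translation":[[0,0,0],[0,0,0],[0,-0.02,0],[0,-0.013,0.004],[0,0,0]],"turn":[[0,0,0],[0,0,0],[-0.014,0,0],[-0.014,0,0],[0,0,0]],"grip":[0.4,0.4,0.4,0.4,0.4]}'
python3 -m creep '{"translation":[[0,0,0.015],[0,0,0.015],[0,0,0],[0,0,0]],"turn":[[0,0,0],[0,0,0],[0,0,0],[0,0,0]],"grip":[0.4,0.4,0.4,0.4]}'
python3 -c "
from h import *
to([.517,.2216,.0813],160.8)"
```

```text
time_s: 13.65
tool_pos: [0.5168, 0.22, 0.085]
tool_rot: [179.8, 0.0, 160.7]
force: [0.8, 4.9, -0.9]
grip_width: 0.0474
grasp_force: 35.0
time_s: 14.15
tool_pos: [0.5169, 0.221, 0.0825]
tool_rot: [179.8, 0.0, 160.8]
force: [1.9, 6.3, -0.2]
grip_width: 0.0474
grasp_force: 35.0
turn units [ 1.16912981e-03  9.80594538e-05 -4.57644974e-05]
shift units [0.002 0.008 0.016] {'time_s': 14.15, 'tool_pos': [0.5169, 0.221, 0.0825], 'tool_rot': [179.7896, 0.0176, 160.7917], 'force': [1.9087, 6.3275, -0.1919], 'grip_width': 0.0474, 'grasp_force': 34.993, 'qpos': [-40.0593, 14.2089, 16.2454, 105.8913, -4.6927, 60.3702, 48.8188]}
```

```bash
python3 -m creep '{"translation":[[0.006,0.016,0],[0,0,0],[0,0,0]],"turn":[[0,0,0],[0,0,0],[0,0,0]],"grip":[0.4,0.4,0.4]}'
python3 -m creep '{"translation":[[0,0,0.012],[0,0,0],[0,0,0]],"turn":[[0,0,0],[0,0,0],[0,0,0]],"grip":[0.4,0.4,0.4]}'
```

```text
time_s: 14.52
tool_pos: [0.5169, 0.2213, 0.0821]
tool_rot: [180.0, 0.0, 160.8]
force: [1.2, 4.7, -1.0]
grip_width: 0.0476
grasp_force: 35.0
time_s: 14.9
tool_pos: [0.517, 0.2216, 0.0813]
tool_rot: [180.0, 0.0, 160.8]
force: [0.1, 2.7, 3.0]
grip_width: 0.0482
grasp_force: 35.0
```

```bash
python3 -m creep '{"translation":[[0.002,0.007,-0.003],[0,0,0],[0,0,0]],"turn":[[0,0,0],[0,0,0],[0,0,0]],"grip":[0.4,0.4,0.4]}' 10
python3 -m creep '{"translation":[[0,0,0],[0,0,0],[0,0,0],[0,0,0],[0,0,0]],"turn":[[0,0,0],[0,0,0],[0,0,0],[0,0,0],[0,0,0]],"grip":[0.6,0.7,0.9,1,1]}' 10
python3 -m creep '{"translation":[[0,0,0],[0,0,0]],"turn":[[0,0,0],[0,0,0]],"grip":[1,1]}'
python3 - <<'E'
from h import *
c=cam('scene'); f=c['frame']; cv2.imwrite('pics/rel.png',cv2.resize(f[185:275,320:440],(800,600))[:,:,::-1]); to([.517,.2216,.0813])
E
```

```text
time_s: 15.28
tool_pos: [0.517, 0.2216, 0.0813]
tool_rot: [-180.0, 0.0, 160.8]
force: [1.4, 1.4, 3.5]
grip_width: 0.0481
grasp_force: 10.0
time_s: 15.9
tool_pos: [0.5167, 0.2222, 0.0811]
tool_rot: [-180.0, -0.0, 160.8]
force: [-0.2, 0.2, 0.7]
grip_width: 0.0821
grasp_force: 0.0
time_s: 16.15
tool_pos: [0.5168, 0.2222, 0.0812]
tool_rot: [180.0, 0.0, 160.8]
force: [-0.4, 0.2, 0.5]
grip_width: 0.0868
grasp_force: 0.0
shift units [-0.005 -0.007 -0.001] {'time_s': 16.2, 'tool_pos': [0.5168, 0.2223, 0.0812], 'tool_rot': [179.9948, 0.0035, 160.8185], 'force': [0.572, 0.9142, 0.5899], 'grip_width': 0.087, 'grasp_force': 0.0, 'qpos': [-40.2155, 14.4458, 16.207, 105.773, -4.5944, 60.4057, 48.5955]}
```

View pics/rel.png

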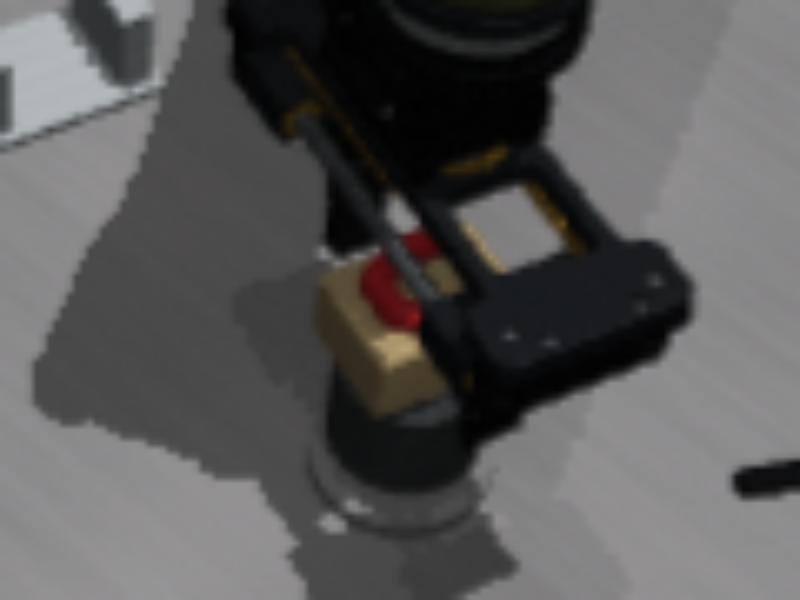

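The fingers are open, and the block at (380,340) stands in the cup unmoved from its home position. Retreating straight up, then sideways for a clear view.

```bash
python3 -m creep '{"translation":[[0,0,-0.15],[0,0,-0.3],[0,0,-0.5],[0,0,-0.5],[0,0,-0.3]],"turn":[[0,0,0],[0,0,0],[0,0,0],[0,0,0],[0,0,0]],"grip":[1,1,1,1,1]}'
python3 -m creep '{"translation":[[0,0.4,0],[0,0.6,0],[0,0.6,0],[0,0.6,0],[0,0.6,0]],"turn":[[0,0,0],[0,0,0],[0,0,0],[0,0,0],[0,0,0]],"grip":[1,1,1,1,1]}'
python3 -m creep '{"translation":[[0,0.2,0],[0,0,0],[0,0,0],[0,0,0],[0,0,0]],"turn":[[0,0,0],[0,0,0],[0,0,0],[0,0,0],[0,0,0]],"grip":[1,1,1,1,1]}'
python3 - <<'E'
from h import *
im=[]
for n,r in(('scene',0),('top',0)):
    c=cam(n); W=cloud(c); f=c['frame']
    p,_=cv2.projectPoints(np.array([[.515,.2225,.08]]),np.array(c['rvec'],float),np.array(c['tvec'],float),np.array(c['K'],float),np.array(c['D'],float))
    u,v=p[0,0].astype(int); im.append(cv2.resize(f[v-45:v+45,u-60:u+60],(400,300)))
    d=np.hypot(W[...,0]-.515,W[...,1]-.2225); m=(d<.05)&(W[...,2]>.094)&(W[...,2]<.13)
    q=W[m]; print(n,cv2.minAreaRect((q[:,:2]*1000).astype(np.float32)))
    hsv=cv2.cvtColor(f,cv2.COLOR_RGB2HSV); pl=W[m&(hsv[...,0]>10)&(hsv[...,0]<40)&(W[...,2]>.1)&(W[...,2]<.11)]
    A=np.c_[pl[:,:2]-pl[:,:2].mean(0),np.ones(len(pl))]; print(len(pl),np.linalg.lstsq(A,pl[:,2],rcond=None)[0].round(4))
cv2.imwrite('pics/end.png',np.hstack(im)[:,:,::-1]); to([.5,.4,.2])
E
```

```text
time_s: 16.82
tool_pos: [0.5177, 0.2226, 0.2247]
tool_rot: [179.8, 0.2, 160.8]
force: [-0.3, 0.1, -0.2]
grip_width: 0.0873
grasp_force: 0.0
time_s: 17.45
tool_pos: [0.5909, 0.4353, 0.2223]
tool_rot: [179.9, 0.0, 160.8]
force: [0.6, -0.4, 0.6]
grip_width: 0.0872
grasp_force: 0.0
time_s: 18.08
tool_pos: [0.5958, 0.448, 0.2219]
tool_rot: [180.0, 0.0, 160.8]
force: [-0.1, 0.1, 0.2]
grip_width: 0.0869
grasp_force: 0.0
scene ((515.4273681640625, 223.98681640625), (49.033992767333984, 64.42076873779297), 70.28680419921875)
254 [-0.0236 -0.0205  0.1044]
top ((515.51025390625, 222.11099243164062), (48.30168914794922, 63.56111145019531), 70.72671508789062)
400 [-0.0015  0.0066  0.1051]
shift units [ 0.93  -0.966  0.269] {'time_s': 18.175, 'tool_pos': [0.5957, 0.4485, 0.2216], 'tool_rot': [179.9767, 0.0075, 160.7845], 'force': [-0.7048, 0.9376, -0.5697], 'grip_width': 0.0869, 'grasp_force': 0.0, 'qpos': [-47.1835, 30.5468, 12.9345, 67.2279, -6.5903, 82.8889, 35.6058]}
```

View pics/end.png

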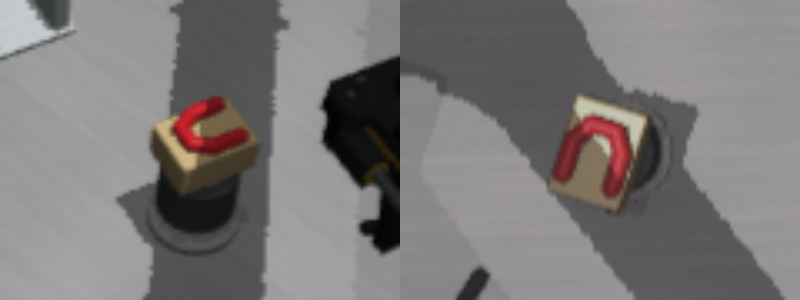

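Both views show the cast upright in the cup, at about (205,150) in the scene crop and (600,150) in the top crop. It is within 0.5 mm of the cup axis, and the plaster top at z = 0.105 puts the origin at 0.038, which is home. Handing in.

```bash
python3 -c "
from cell import env
print(env.sign_off())"
```

```text
the job is handed in; nothing more can be done
None
```

The cast is let go, upright and fully home in the larger-mouthed cup, pressed with about 10 N for over half a second, and rocked 5° and back without sticking; the job is handed in at about 18 s, with no verdict reported back.

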